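# Take the left-hand wing nut off the wet-stone sharpener

## Task

The stone on the sharpener is due for changing. Make the machine safe by flipping its red isolator toggle over to off, then unscrew the brass wing nut that clamps the stone - it has a left-hand thread, so it comes undone clockwise seen from above - and lay it flat in the steel parts dish. Do not force the nut over its thread, press on the brittle stone, or shift the other things on the bench.

Things in the scene. Friction and masses are not known exactly. Their poses are not given: they have to be found in the camera images.
- sharpener: Green bench sharpener, 350 x 200 mm, fixed. Origin on the bench under the spindle axis, z up, x from its front edge (black speed dial) to its back. Housing y +90 to -260 mm, top 52 mm; motor hump x -80 to 80, y -134 to -246 mm, top 72 mm, carries the toggle; black battery behind it, x 92 to 132 mm, top 74 mm. Grey pan round the stone, 110 mm radius, rim 66 mm high.
- stone: Flat round abrasive stone lying level on the spindle, 90 mm radius, its top 81 mm above the bench; fixed, brittle: keep forces on it under 15 N. A steel flange of 34 mm radius lies on it. Stone and spindle do not turn (worm drive).
- spindle_seat (a point): Centre of the flange's top face (88 mm above the bench), on the vertical spindle axis, where the nut sits. The spindle stands 56 mm up from here: thread, 29 mm across, on its lower 27 mm, then a smooth 16 mm nose that sticks out of the nut's top. Thread: coarse, single start, left-handed, 14 mm pitch, about 4 mm axial play.
- nut_center (a point): Centre of the loose brass wing nut (0.2 to 0.4 kg), on its axis, half-way up; x along its two wings, z up. Hub: a 52 mm ring, 36 mm high, 19 mm bore at its top. Two wings, 12 mm thick, reach out to 61 mm from the axis, from 6 mm below to 17 mm above this point. It starts seated on the flange, this point 106 mm above the bench.
- nut: The same nut, origin at the centre of its underside. It turns freely. Turned clockwise from above it takes up its play (30 to 70 degrees), then climbs 14 mm a turn; after 1.4 to 1.55 turns in all, some 17 mm up, it runs off the thread's end, clicks down about 12 mm, and then lifts straight off (turning on does no harm, turning back engages it again). Forces between nut and machine: under 60 N.
- toggle (a joint): The isolator toggle's angle, rad: 0 = on (bat leans to the machine's +x, the green dot), 1.0 = off (bat leans to its -x, the front, the red dot), 0.5 = upright, the centre; rigid stops at both ends. It snaps over to the nearer side and stays there; pushing it over takes about 2 N at the tip.
- toggle_pivot (a point): The toggle's pivot, 79 mm above the bench on the motor hump, at x = 0, y = -185 mm of the sharpener. The bat turns in the sharpener's x-z plane; a steel bush of 13 mm radius rises 2 mm above this point.
- toggle_tip (a point): Near the tip of the red toggle bat, on its centre line, 44 mm from the pivot (2 mm short of the end); the bat is 13 mm thick there.
- dish_floor (a point): Centre of the inner floor of the loose round steel parts dish (3 mm above the bench): the floor is 148 mm across, the wall flares to 188 mm at the rim, 24 mm above the bench.
- sanding_carton: Bystander: flat yellow carton 91 x 150 x 43 mm, origin at the centre of its underside.
- tester_tin: Bystander: small paint tin, 66 mm round, 85 mm high, origin at the centre of its underside.
- steel_tape: Bystander: yellow tape measure 37 x 83 x 68 mm, origin at the centre of its underside.

How it is judged (in metres and radians):
On the way, in this order (a step that is already met when the one before it is completed fails the run):
1. the toggle is flipped to off while the nut is still screwed down (value of joint toggle above 0.85 rad and z of nut_center in the frame of sharpener below 0.112 m), for 0.2 s.
2. the nut has climbed 7 mm on the spindle's thread (z of nut_center in the frame of sharpener between 0.113 and 0.13 m and horizontal distance between nut_center and spindle_seat below 0.006 m), for 0.1 s.
At the end, for the whole second after the job is handed in: The toggle is at off (over 0.85 rad) and the nut lies flat (within 0.3 rad) and at rest in the dish: its centre within 45 mm of the dish's centre and under 35 mm above the bench, the dish standing on the bench (value of joint toggle above 0.85 rad and horizontal distance between nut_center and dish_floor below 0.045 m and height (world z) of nut_center below 0.035 m and angle between nut_center's own z axis and vertical below 0.3 rad and height (world z) of dish_floor below 0.01 m and linear speed of nut below 0.02 m/s); the robot touches nothing.
It fails at once if the nut is forced against the machine's thread (over 60 N) (contact force between nut and sharpener above 60 N).
It fails at once if the stone is pressed with over 15 N (contact force between the fingers and stone above 15 N).
It fails at once if a bystander is shifted over 40 mm (distance of any of sanding_carton, tester_tin, steel_tape from where it was at the start of the episode above 0.04 m).
It also fails if it takes over 72 s, if anything falls off the work surface, if the arm or the gripper's body presses on something with over 40 N, if the wrist force passes 120 N, or if a joint passes its speed limit or range.

## Robot

A 7-joint arm with a two-finger parallel gripper is mounted at the origin on a cart in front of the work surface, level with it; the furniture and walls round the work are solid. World frame = base frame: x ahead of the robot, y to its left, z up, the work surface at z = 0. Lengths are in mm, angles in rad, forces in N, time in s.
With the tool pointing down it reaches from about 400 to 750 mm from the base axis. Payload 19.5 kg.
Tool frame: the origin (TCP) lies at the centre of the arm's flange, where the gripper is bolted on; the fingertips stand 173 mm ahead of it and the grasp point (between the pads) lies 155 mm ahead of it (grasp_offset is the distance from the TCP to the grasp point, in mm); z points along the fingers, y is the line along which they close (so a half turn about z gives the same grasp; the last joint's range is limited). The gripper opens to 85 mm and grips with 20 to 120 N. Pads are 22 mm wide; open, the fingers measure 114 mm over their backs; the gripper's body (76 mm by 85 mm) begins 54 mm behind the grasp point. The pads swing forward as they close: fully open they stand 13 mm farther back than shut.
Start: joints at [-1.363, 0.707, -0.028, 1.485, 0.022, 0.951, -0.075], TCP at [142.14, 557.146, 404.668] pointing down, gripper open.
Joint ranges: [-2.71, 2.71], [-0.32, 2.16], [-1.57, 1.52], [0, 2.45], [-1.46, 4.6], [0, 2.02], [-2.83, 2.83]. Speed limits (rad/s): [1.89, 1.89, 2.57, 2.57, 3.01, 3.01, 3.01].

## Interface

Orientations are given as [roll, pitch, yaw] about the fixed x, y, z axes, in that order (R = Rz(yaw) Ry(pitch) Rx(roll)).
In Python, from cell import * gives the robot as it stands.
- The arm moves only by the tool drive_tool, never from a script. Its argument "moves" is a list of rows, each a list of 5 numbers: the opening, from 0 (shut) to 1 (fully open), then the shift along the tool's x, y, z in m, then the turn about the tool's z in rad. A call has 1 to 10 rows; each row is the pose to reach, as a shift and turn from the pose commanded when the call began, along the tool's axes at that moment; what a row does not reach only later rows make up. A row lasts 1/8 s, in which the tool goes at most 62.5 mm and 10.7 degrees, less where a joint would pass 70% of its speed; a pose out of reach is approached as far as the arm can. A call with a gripper value outside its range is refused whole. The fingers move at their own pace and stop on an object; "grip_force" is the grip in N (left out, the last holds). Time passes only in rows, so rows that repeat a pose let the fingers close. It gives the time, the measured TCP pose, the force, the opening and the grip force at its end, in the units of the state.
- observe(): the state, without advancing time (a new reading comes with each control period).
- capture(name): name is "side" or "top" or "wrist"; returns the picture (420x560x3 uint8, red, green, blue); there is no depth.
- camera_info(name): a dict with "camera_matrix" (3x3 intrinsics, pixels), "xyz" and "rotation" of the camera in the world. Camera axes: x right, y down, z forward; pixel columns grow to the right and rows downward; lengths in mm; the calibration is good to about 2 mm. A picture is of the moment at which its call begins: read the wrist's pose just before it. camera_info takes no time and is no camera call; for the wrist camera it gives the pose at the moment of the call.
- hand_in(): hands the job in; it is judged then, once.
The state is a dict: "time_s": time; "joint_positions": joint angles; "qd": joint speeds; "joint_torque": joint torques, N m; "tcp_pos": TCP position; "orientation": TCP orientation; "ft_force": force on the tool from outside, world axes, zero at the start; "wrist_torque": the same for the moment, N m; "grip_width": finger opening in mm; "grip_force": force on a finger pad.
Only numpy, scipy, OpenCV 4.12 (cv2) and the standard library are available. Lean on these libraries where they do the work, as an engineer would, in place of code of your own. Each camera call takes 0.05 s, during which the arm holds its last target. There are 200 camera calls.

## Working session

There is one attempt and no reset: what is moved stays moved. The work goes in short steps, Python scripts to look and compute and a tool call to move; the robot and the scene stay as the last step left them, time stands still between calls to the robot, and variables do not carry over. Pictures are saved under pics/ and viewed, at most 10 in all, crops included, and the job is handed in when it is done.

Besides the shell and the picture viewer there is one more tool, called after "Call:" as name(argument=value, ...), one argument or row to a line, values as JSON. drive_tool: Moves the arm, as the interface text tells. Its arguments: {"type":"object","properties":{"moves":{"type":"array","items":{"type":"array","items":{"type":"number"}}},"grip_force":{"type":"number"}},"required":["moves"]}

```bash
mkdir -p pics; ls; python3 - <<'E'
from cell import *
import cv2
s=observe(); print({k:s[k] for k in('time_s','tcp_pos','orientation','grip_width','ft_force')})
for n in("side","top","wrist"):
    ci=camera_info(n); im=capture(n); cv2.imwrite(f"pics/{n}0.png",im[:,:,::-1]); print(n,ci)
E
```

```text
pics
{'time_s': 0.0, 'tcp_pos': array([142.11961275, 557.0858033 , 404.21577815]), 'orientation': array([-3.14047871e+00,  2.25670895e-05,  2.89178303e+00]), 'grip_width': 85.65285725873869, 'ft_force': array([ 0.13868434, -0.16158951, -0.54427232])}
side {'camera_matrix': array([[499.36373523,   0.        , 272.68317292],
       [  0.        , 499.36373523, 203.72058484],
       [  0.        ,   0.        ,   1.        ]]), 'xyz': array([-693.01995112, -168.01229313,  872.44919224]), 'rotation': array([-2.13892746, -0.02231254, -1.41153238])}
top {'camera_matrix': array([[387.93243541,   0.        , 282.50061503],
       [  0.        , 387.93243541, 210.8017943 ],
       [  0.        ,   0.        ,   1.        ]]), 'xyz': array([ 400.34590112,  -13.25885799, 1217.11323671]), 'rotation': array([-3.07446123e+00,  1.84074483e-03, -1.57421802e+00])}
wrist {'camera_matrix': array([[343.76491322,   0.        , 280.58706181],
       [  0.        , 343.76491322, 210.00239865],
       [  0.        ,   0.        ,   1.        ]]), 'xyz': array([ 68.4292096 , 575.95353148, 373.44150336]), 'rotation': array([2.84157341e+00, 4.42593376e-04, 1.32037729e+00])}
```

View pics/top0.png

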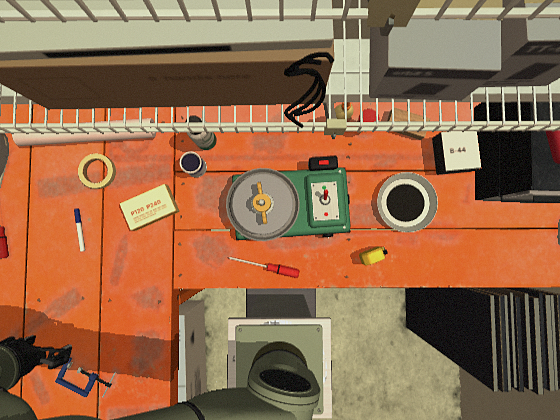

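View pics/side0.png

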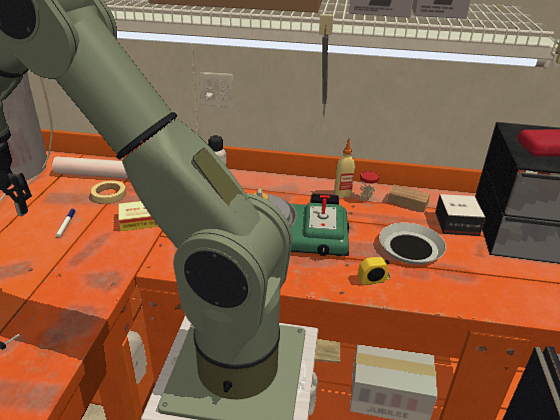

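The top view shows the pan and nut near (263,202), the toggle at (326,198) and the dish at (407,202). The tin is at (191,161), the carton at (147,207) and the tape at (374,256). A wire shelf overhangs the back, at rows above 135. The side view agrees, though the arm hides the nut.

```bash
cat > h.py <<'E'
from cell import *
import cv2, numpy as np
from scipy.spatial.transform import Rotation as Ro
def ray(ci,px):
    R=Ro.from_euler('xyz',ci['rotation']).as_matrix()
    d=R@np.linalg.inv(ci['camera_matrix'])@np.array([px[0],px[1],1.]); return ci['xyz'],d
def onz(ci,px,z):
    o,d=ray(ci,px); return (o+d*(z-o[2])/d[2])[:2]
def proj(ci,P):
    R=Ro.from_euler('xyz',ci['rotation']).as_matrix()
    p=ci['camera_matrix']@(R.T@(np.array(P,float)-ci['xyz'])); return p[:2]/p[2]
def tri(c1,p1,c2,p2):
    o1,d1=ray(c1,p1);o2,d2=ray(c2,p2)
    t=np.linalg.lstsq(np.c_[d1,-d2],o2-o1,rcond=None)[0]
    a,b=o1+d1*t[0],o2+d2*t[1]; return (a+b)/2,np.linalg.norm(a-b)
def blobs(im,lo,hi,amin=30,roi=None):
    m=cv2.inRange(cv2.cvtColor(im,cv2.COLOR_RGB2HSV),np.array(lo),np.array(hi))
    if roi: 
        k=np.zeros_like(m);x0,y0,x1,y1=roi;k[y0:y1,x0:x1]=255;m&=k
    cs,_=cv2.findContours(m,cv2.RETR_EXTERNAL,cv2.CHAIN_APPROX_NONE)
    return sorted([c for c in cs if cv2.contourArea(c)>=amin],key=cv2.contourArea,reverse=True),m
E
python3 - <<'E'
from h import *
im=cv2.imread('pics/top0.png')[:,:,::-1].copy(); ci=camera_info('top')
cv2.imwrite('pics/topc.png',cv2.resize(im[150:260,200:460,::-1],None,fx=3,fy=3,interpolation=cv2.INTER_CUBIC))
def rep(n,bl,z):
    for c in bl[:4]:
        r=cv2.minAreaRect(c); b=np.array([onz(ci,p,z) for p in cv2.boxPoints(r)])
        print(n,cv2.contourArea(c),np.round(r[0],1),onz(ci,r[0],z).round(1),'box',b.round(0).tolist())
rep('green',blobs(im,(60,60,30),(95,255,200),100,(220,150,360,250))[0],52)
rep('brass',blobs(im,(12,90,120),(28,255,255),20,(230,170,300,235))[0],117)
rep('red',blobs(im,(172,120,80),(179,255,255),3,(305,170,345,230))[0]+blobs(im,(0,150,80),(4,255,255),3,(305,170,345,230))[0],120)
rep('plate',blobs(im,(0,0,160),(179,60,255),60,(300,165,345,230))[0],72)
g=cv2.cvtColor(im,cv2.COLOR_RGB2GRAY)
c=blobs(im,(0,0,90),(179,50,255),500,(370,165,445,240))[0][0]; e=cv2.fitEllipse(c); print('dish rim',e,onz(ci,e[0],24))
c=blobs(im,(0,0,0),(179,255,70),300,(370,165,445,240))[0][0]; e=cv2.fitEllipse(c); print('dish dark',e,onz(ci,e[0],3))
c=blobs(im,(0,0,80),(179,60,200),500,(215,160,305,245))[0][0]; e=cv2.fitEllipse(c); print('pan',e,onz(ci,e[0],66))
E
```

```text
green 3320.5 [314.1 201.9] [ 505.3 -106.6] box [[599.0, 1.0], [610.0, -205.0], [413.0, -213.0], [402.0, -10.0]]
brass 313.5 [261.5 202.5] [498.2  48.2] box [[557.0, 73.0], [557.0, 24.0], [440.0, 24.0], [440.0, 72.0]]
red 16.5 [325.5 194.5] [ 520.1 -133.9] box [[533.0, -130.0], [533.0, -138.0], [507.0, -138.0], [507.0, -129.0]]
red 5.5 [325.5 214. ] [ 464.6 -133.2] box [[467.0, -129.0], [467.0, -138.0], [462.0, -137.0], [462.0, -129.0]]
plate 900.5 [324.7 200.8] [ 506.5 -136.6] box [[561.0, -95.0], [566.0, -171.0], [453.0, -178.0], [448.0, -102.0]]
dish rim ((407.0295104980469, 202.09999084472656), (57.579532623291016, 59.17399978637695), 114.53280639648438) [ 506.11530257 -395.64191461]
dish dark ((404.9905090332031, 202.468994140625), (35.790283203125, 36.785404205322266), 106.89530181884766) [ 506.83714877 -395.94566241]
pan ((262.49420166015625, 204.19529724121094), (71.56014251708984, 72.82654571533203), 79.35774230957031) [497.67266512  48.10058519]
```

View pics/topc.png

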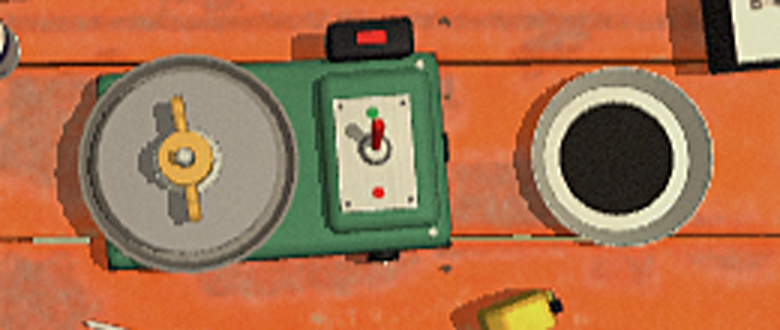

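```bash
cat >> h.py <<'E'
def rel(target,yaw=None):
    "shift in tool axes (m), turn (rad) from measured pose to world target mm"
    s=observe(); R=Ro.from_euler('xyz',s['orientation']).as_matrix()
    d=R.T@(np.array(target,float)-s['tcp_pos'])/1000
    t=0 if yaw is None else -((yaw-s['orientation'][2]+np.pi)%(2*np.pi)-np.pi)
    return d.round(4).tolist(),round(t,3)
E
python3 - <<'E'
from h import *
t=camera_info('top');s=camera_info('side')
print('shelf bracket',tri(t,(337,122),s,(327,22)))
print('knob?', proj(s,(508,-136.5,79)), proj(s,(498,48,106)), proj(t,(529,-135,117)),proj(t,(508,-136.5,79)))
for P in[(390,430,404),(540,200,404),(560,0,380),(562,-133,340),(562,-133,273)]: print(P,rel(P,3.2))
E
```

```text
shelf bracket (array([ 588.31828093, -103.03624933,  591.34104258]), np.float64(1.6316709172184338))
knob? [322.05070896 214.49459557] [258.21690307 201.72143895] [325.75450947 191.51244744] [324.93005626 200.10631498]
(390, 430, 404) ([-0.2716, -0.0619, 0.0004], np.float64(-0.308))
(540, 200, 404) ([-0.4738, -0.2476, 0.0006], np.float64(-0.308))
(560, 0, 380) ([-0.5426, -0.4365, 0.0247], np.float64(-0.308))
(562, -133, 340) ([-0.5774, -0.5648, 0.0648], np.float64(-0.308))
(562, -133, 273) ([-0.5774, -0.5647, 0.1318], np.float64(-0.308))
```

Call:
drive_tool(
  moves=[
    [0,-0.055,-0.012,0,-0.03],
    [0,-0.11,-0.025,0,-0.06],
    [0,-0.165,-0.038,0,-0.1],
    [0,-0.22,-0.05,0,-0.15],
    [0,-0.272,-0.062,0.005,-0.2],
    [0,-0.305,-0.1,0.01,-0.25],
    [0,-0.34,-0.14,0.015,-0.3],
    [0,-0.375,-0.18,0.02,-0.308],
    [0,-0.403,-0.214,0.03,-0.308],
    [0,-0.425,-0.27,0.04,-0.308],
  ],
  grip_force=30,
)

```text
time_s: 1.4
tcp_pos: [487.7, 189.5, 364.1]
orientation: [3.141, 0.0, -3.083]
ft_force: [1.3, -1.0, -0.7]
grip_width: -0.0
grip_force: 0.0
```

```bash
python3 - <<'E'
from h import *
s=observe(); print(s['time_s'],s['joint_positions'].round(2),s['grip_width'])
for P in[(530,0,345),(558,-133,320),(558,-133,273)]: print(P,rel(P,3.2))
E
```

```text
1.4 [-0.32  0.69 -0.2   1.73  0.19  0.75  1.02] -0.00823466843481321
(530, 0, 345) ([-0.0311, -0.1917, 0.019], np.float64(0.001))
(558, -133, 320) ([-0.0511, -0.3261, 0.044], np.float64(0.001))
(558, -133, 273) ([-0.0511, -0.3261, 0.091], np.float64(0.001))
```

Call:
drive_tool(
  moves=[
    [0,-0.01,-0.06,0.005,0],
    [0,-0.02,-0.12,0.01,0],
    [0,-0.03,-0.18,0.019,0],
    [0,-0.04,-0.235,0.03,0],
    [0,-0.05,-0.29,0.04,0],
    [0,-0.052,-0.326,0.044,0],
    [0,-0.052,-0.326,0.044,0],
    [0,-0.052,-0.326,0.044,0],
  ],
)

```text
time_s: 2.4
tcp_pos: [558.1, -131.2, 320.7]
orientation: [3.141, -0.0, -3.083]
ft_force: [-0.9, 0.4, 0.9]
grip_width: -0.4
grip_force: 0.0
```

```bash
python3 - <<'E'
from h import *
s=observe(); print(s['time_s'],s['joint_positions'].round(2),s['grip_width'])
for P in[(558,-133,273),(510,-135.5,273),(507,-136,330)]: print(P,rel(P,3.2))
ci=camera_info('wrist');im=capture('wrist');cv2.imwrite('pics/w1.png',im[:,:,::-1])
E
```

```text
2.4 [ 0.31  0.82 -0.26  1.59  0.27  0.77  1.56] -0.3608578436678099
(558, -133, 273) ([0.0002, -0.0018, 0.0477], np.float64(0.0))
(510, -135.5, 273) ([0.0482, -0.0015, 0.0477], np.float64(0.0))
(507, -136, 330) ([0.0513, -0.0018, -0.0093], np.float64(0.0))
```

View pics/w1.png

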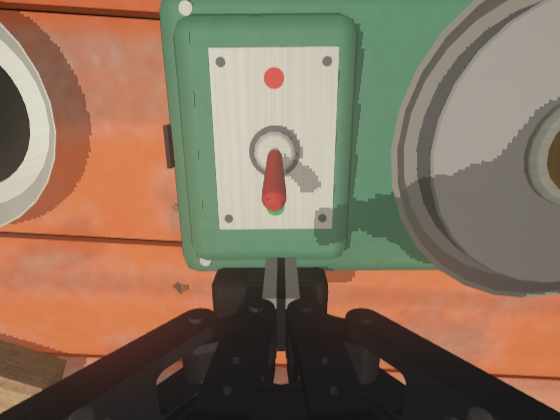

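The red dot is at (274,78), the bush at (274,150) and the bat tip at (273,200), leaning towards the green dot. The shut fingers at (281,265) are behind the bat and in line with it.

Call:
drive_tool(
  moves=[
    [0,0,-0.002,0.03,0],
    [0,0,-0.002,0.048,0],
    [0,0,-0.002,0.048,0],
    [0,0.01,-0.002,0.048,0],
    [0,0.02,-0.002,0.048,0],
    [0,0.03,-0.002,0.048,0],
    [0,0.037,-0.002,0.048,0],
    [0,0.041,-0.002,0.048,0],
    [0,0.041,-0.002,0.048,0],
  ],
)

```text
time_s: 3.58
tcp_pos: [517.2, -136.4, 272.7]
orientation: [-3.141, -0.0, -3.083]
ft_force: [0.4, -0.4, -0.3]
grip_width: 0.0
grip_force: 0.0
```

```bash
python3 - <<'E'
from h import *
s=observe(); print(s['tcp_pos'])
t=camera_info('top');im=capture('wrist');cv2.imwrite('pics/w2.png',im[:,:,::-1])
for P in[(530,-136,330),(500,48.2,365)]: print(P,rel(P,3.2))
E
```

```text
[ 517.15727601 -136.39979957  272.74307755]
(530, -136, 330) ([-0.0127, -0.0004, -0.0572], np.float64(-0.0))
(500, 48.2, 365) ([0.0066, 0.1852, -0.0923], np.float64(-0.0))
```

View pics/w2.png

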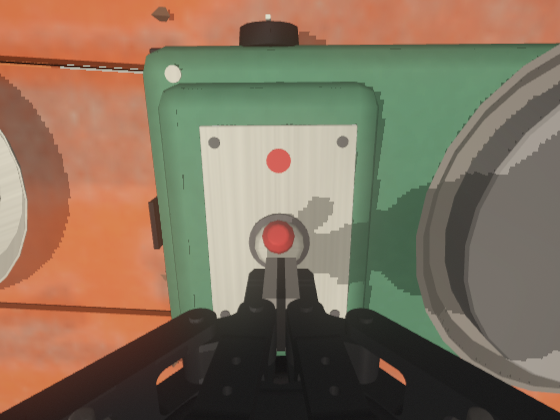

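```bash
python3 - <<'E'
from h import *
c=camera_info('wrist'); 
for a in(-.5,-.25,0,.25,.5):
    l=44*np.sin(a); print(a,proj(c,(508+l*.998,-136.5+l*.058,79+44*np.cos(a))).round(0))
print(proj(c,(508,-136.5,79)))
E
```

```text
-0.5 [281. 228.]
-0.25 [281. 256.]
0 [281. 284.]
0.25 [281. 306.]
0.5 [281. 322.]
[280.88935833 240.48634831]
```

Call:
drive_tool(
  moves=[
    [0,-0.013,0,-0.04,0],
    [0,-0.02,0,-0.085,0],
    [0.5,-0.025,0.06,-0.092,0],
    [1,-0.033,0.12,-0.092,0],
    [1,-0.04,0.18,-0.092,0],
    [1,-0.043,0.185,-0.092,0],
    [1,-0.043,0.185,-0.092,0],
  ],
)

```text
time_s: 4.5
tcp_pos: [549.6, 50.8, 364.5]
orientation: [-3.141, -0.0, -3.083]
ft_force: [0.0, -0.7, -0.3]
grip_width: 85.2
grip_force: 0.0
```

```bash
python3 - <<'E'
from h import *
w=camera_info('wrist');im=capture('wrist');t=camera_info('top');it=capture('top')
cv2.imwrite('pics/w3.png',np.hstack([im[:,:,::-1]]))
cv2.imwrite('pics/w3t.png',np.hstack([cv2.resize(im[:,:,::-1],None,fx=.9,fy=.9),cv2.resize(it[160:235,300:350,::-1],(252,378))]))
s=observe();print(s['tcp_pos'],s['joint_positions'].round(2))
for nm,P in dict(nose=(498,48,144),nuttop=(498,48,124)).items(): print(nm,proj(w,P).round(1))
bl,m=blobs(im,(12,90,90),(28,255,255),200)
for c in bl[:5]:
    r=cv2.minAreaRect(c);print(cv2.contourArea(c),r, [onz(w,p,123).round(0).tolist() for p in cv2.boxPoints(r)])
E
```

```text
[549.493934    49.54291653 364.59893686] [-0.02  0.73 -0.24  1.62  0.22  0.82  1.27]
nose [280.7 150.2]
nuttop [280.7 145.9]
7431.5 ((281.34100341796875, 137.4443817138672), (83.93428039550781, 186.47218322753906), 13.570433616638184) [[547.0, 11.0], [439.0, 34.0], [446.0, 81.0], [557.0, 64.0]]
```

View pics/w3t.png

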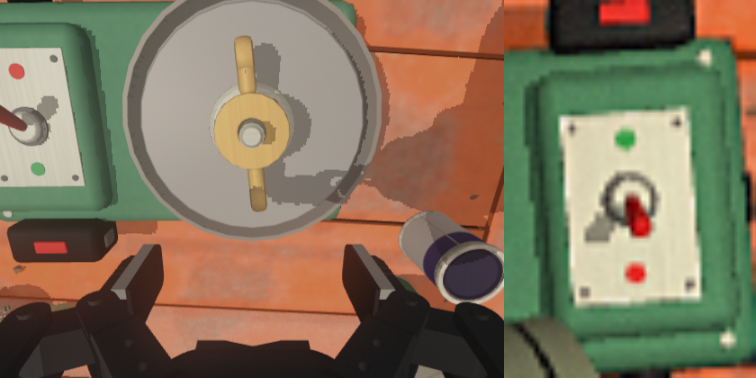

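The toggle now points at the red dot, so it is off. The nose is at raw (279,149), where (281,150) was predicted, so the spindle estimate is good to about 1 mm. The wings run from raw (271,50) to (287,224).

```bash
python3 - <<'E'
from h import *
w=camera_info('wrist')
a=onz(w,(271,50),120);b=onz(w,(287,224),120);d=a-b;print(a,b,np.hypot(*d),np.arctan2(-d[1],-d[0]), onz(w,(279,149),144))
print(rel((498,48,330),.13+np.pi))
E
```

```text
[444.73260463  38.35295578] [548.98930261  53.89161605] 105.40829680564295 0.1479532110791001 [497.29357071  45.88425974]
([0.0515, 0.0014, 0.0346], np.float64(-0.073))
```

Call:
drive_tool(
  moves=[
    [1,0.026,0,0.017,-0.04],
    [1,0.0515,0,0.035,-0.08],
    [1,0.0515,0,0.05,-0.08],
    [1,0.0515,0,0.05,-0.08],
    [1,0.0515,0,0.05,-0.08],
  ],
)

```text
time_s: 5.22
tcp_pos: [498.3, 47.3, 315.2]
orientation: [-3.141, 0.001, -3.004]
ft_force: [-0.4, -0.6, -0.4]
grip_width: 85.6
grip_force: 0.0
```

```bash
python3 - <<'E'
from h import *
s=observe();print(s['tcp_pos'],s['joint_positions'].round(2)); print(rel((497.6,47.2,267),.14+np.pi))
E
```

```text
[498.27783832  47.3047469  315.17855661] [-0.03  0.74 -0.23  1.86  0.29  0.57  1.26]
([0.0007, -0.0, 0.0482], np.float64(-0.003))
```

Go down and close gently on the hub.

Call:
drive_tool(
  moves=[
    [1,0.001,0,0.025,0],
    [1,0.001,0,0.048,0],
    [1,0.001,0,0.048,0],
    [0.7,0.001,0,0.048,0],
    [0.5,0.001,0,0.048,0],
    [0.4,0.001,0,0.048,0],
    [0.4,0.001,0,0.048,0],
    [0.4,0.001,0,0.048,0],
  ],
  grip_force=25,
)

```text
time_s: 6.22
tcp_pos: [497.2, 47.6, 267.8]
orientation: [-3.141, 0.002, -3.004]
ft_force: [-1.8, -1.6, 12.0]
grip_width: 52.0
grip_force: 24.1
```

Call:
drive_tool(
  moves=[
    [0.4,0,0,-0.001,0.18],
    [0.4,0,0,-0.001,0.36],
    [0.4,0,0,-0.001,0.54],
    [0.4,0,0,-0.001,0.72],
    [0.4,0,0,-0.001,0.9],
    [0.4,0,0,-0.0013,1.05],
    [0.4,0,0,-0.0016,1.2],
    [0.4,0,0,-0.002,1.35],
    [0.4,0,0,-0.002,1.35],
  ],
)

```text
time_s: 7.35
tcp_pos: [497.1, 47.9, 269.1]
orientation: [3.141, 0.0, 1.931]
ft_force: [1.5, -0.0, -2.8]
grip_width: 52.2
grip_force: 26.8
```

```bash
python3 - <<'E'
from h import *
s=observe();print(s['joint_positions'].round(2),s['wrist_torque'])
im=capture('wrist');cv2.imwrite('pics/w4.png',im[:,:,::-1])
E
```

```text
[-0.23  0.82  0.13  1.91 -0.23  0.43  0.43] [ 0.10490851 -0.29821418  0.06209848]
```

View pics/w4.png

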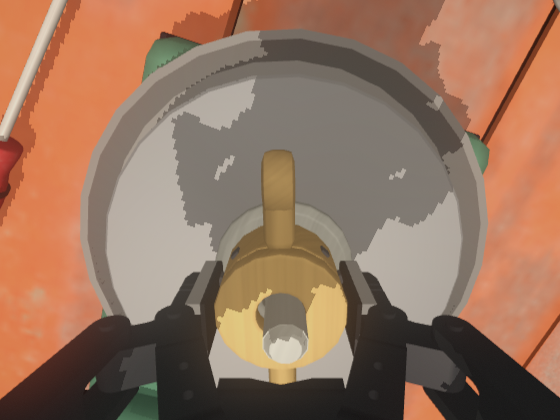

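The wing lies along the tool axis at column 278, so the nut is turning with the gripper. I'll carry on, rising with the thread.

Call:
drive_tool(
  moves=[
    [0.4,0,0,-0.0004,0.18],
    [0.4,0,0,-0.0008,0.36],
    [0.4,0,0,-0.0012,0.54],
    [0.4,0,0,-0.0016,0.72],
    [0.4,0,0,-0.002,0.9],
    [0.4,0,0,-0.0024,1.08],
    [0.4,0,0,-0.0028,1.26],
    [0.4,0,0,-0.0032,1.44],
    [0.4,0,0,-0.0036,1.62],
    [0.4,0,0,-0.0036,1.62],
  ],
)

```text
time_s: 8.65
tcp_pos: [498.4, 47.7, 272.9]
orientation: [3.14, -0.004, 0.311]
ft_force: [12.8, 0.4, 0.4]
grip_width: 51.8
grip_force: 27.6
```

```bash
python3 - <<'E'
from h import *
s=observe();print(s['joint_positions'].round(2),s['wrist_torque'])
E
```

```text
[-0.45  0.89  0.55  1.91 -0.83  0.58 -0.6 ] [ 3.28876049e-02 -2.84369831e+00 -1.57478321e-03]
```

Call:
drive_tool(
  moves=[
    [0.4,0.001,0,-0.0004,0.18],
    [0.4,0.001,0,-0.0008,0.36],
    [0.4,0.001,0,-0.0012,0.54],
    [0.4,0.001,0,-0.0016,0.72],
    [0.4,0.001,0,-0.002,0.9],
    [0.4,0.001,0,-0.0024,1.08],
    [0.4,0.001,0,-0.0028,1.26],
    [0.4,0.001,0,-0.0028,1.26],
  ],
)

```text
time_s: 9.65
tcp_pos: [498.7, 47.2, 275.5]
orientation: [-3.141, -0.003, -0.95]
ft_force: [9.0, -7.0, -0.5]
grip_width: 51.8
grip_force: 27.7
```

```bash
python3 - <<'E'
from h import *
s=observe();print(s['joint_positions'].round(2),s['wrist_torque'])
E
```

```text
[-0.59  1.    0.89  1.91 -1.1   0.82 -1.59] [-1.49963917 -1.82440244  0.04356603]
```

Call:
drive_tool(
  moves=[
    [1,0.001,0,0,0],
    [1,0,0,0,0],
    [1,0,0,-0.02,0],
    [1,0,0,-0.04,0],
    [1,0,0,-0.04,-0.18],
    [1,0,0,-0.04,-0.36],
    [1,0,0,-0.04,-0.54],
    [1,0,0,-0.04,-0.72],
    [1,0,0,-0.04,-0.9],
    [1,0,0,-0.04,-1.08],
  ],
)

```text
time_s: 10.9
tcp_pos: [497.8, 48.1, 315.2]
orientation: [-3.141, 0.0, 0.137]
ft_force: [-0.7, -0.4, -1.1]
grip_width: 85.7
grip_force: 0.0
```

Call:
drive_tool(
  moves=[
    [1,0,0,0,-0.18],
    [1,0,0,0,-0.36],
    [1,0,0,0,-0.54],
    [1,0,0,0,-0.72],
    [1,0,0,0,-0.9],
    [1,0,0,0,-1.08],
    [1,0,0,0,-1.26],
    [1,0,0,0,-1.44],
    [1,0,0,0,-1.62],
    [1,0,0,0,-1.8],
  ],
)

```text
time_s: 12.15
tcp_pos: [497.8, 48.1, 315.3]
orientation: [-3.142, -0.0, 1.937]
ft_force: [-0.2, -0.5, -0.1]
grip_width: 85.0
grip_force: 0.0
```

Call:
drive_tool(
  moves=[
    [1,0,0,0,-0.13],
    [1,0,0,0,-0.26],
    [1,0,0,0,-0.26],
    [1,0,0,0,-0.26],
  ],
)

```text
time_s: 12.65
tcp_pos: [497.9, 48.0, 315.1]
orientation: [-3.141, -0.0, 2.187]
ft_force: [-0.0, 0.6, 0.2]
grip_width: 85.5
grip_force: 0.0
```

```bash
python3 - <<'E'
from h import *
s=observe();print(s['tcp_pos'],s['joint_positions'].round(2),s['ft_force'],s['orientation'])
print(rel((498,47.5,275.5),-.95+np.pi))
w=camera_info('wrist');im=capture('wrist');cv2.imwrite('pics/w5.png',im[:,:,::-1]);print(proj(w,(498,47.5,144)))
E
```

```text
[497.90670782  48.00131686 315.1439492 ] [-0.21  0.74  0.09  1.87 -0.12  0.54  0.58] [-0.01389222  0.62807552  0.19937347] [-3.14142273e+00 -2.05586363e-05  2.18725663e+00]
([-0.0005, -0.0002, 0.0396], np.float64(-0.004))
[280.61299169 279.47727795]
```

View pics/w5.png

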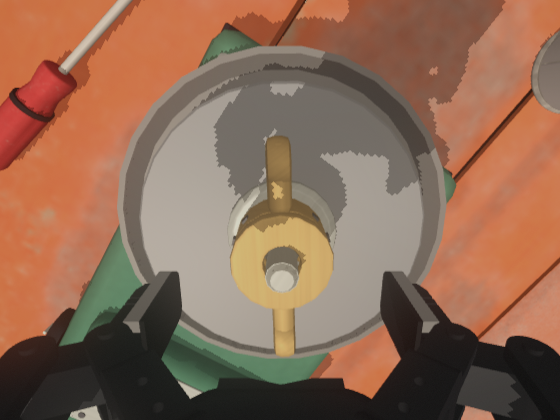

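The nut is still aligned: its wings lie along the column 280 line and the nose is at (281,277), where (281,279) was predicted. Regrip and continue.

Call:
drive_tool(
  moves=[
    [1,0,0,0.02,0],
    [1,0,0,0.039,0],
    [1,0,0,0.039,0],
    [0.6,0,0,0.039,0],
    [0.4,0,0,0.039,0],
    [0.4,0,0,0.038,0],
    [0.4,0,0,0.038,0],
    [0.4,0,0,0.0376,0.18],
    [0.4,0,0,0.0372,0.36],
    [0.4,0,0,0.0368,0.54],
  ],
)

```text
time_s: 13.95
tcp_pos: [498.2, 48.1, 278.5]
orientation: [3.141, -0.0, 1.644]
ft_force: [1.5, 0.3, -1.1]
grip_width: 51.8
grip_force: 26.9
```

Call:
drive_tool(
  moves=[
    [0.4,0,0,-0.0004,0.18],
    [0.4,0,0,-0.0008,0.36],
    [0.4,0,0,-0.0012,0.54],
    [0.4,0,0,-0.0016,0.72],
    [0.4,0,0,-0.002,0.9],
    [0.4,0,0,-0.0024,1.08],
    [0.4,0,0,-0.0028,1.26],
    [0.4,0,0,-0.0032,1.44],
    [0.4,0,0,-0.0036,1.62],
  ],
)

```text
time_s: 15.08
tcp_pos: [498.3, 47.9, 282.2]
orientation: [3.141, -0.001, 0.024]
ft_force: [2.2, -1.9, -0.4]
grip_width: 51.4
grip_force: 26.9
```

Call:
drive_tool(
  moves=[
    [0.4,0,0,-0.0004,0.18],
    [0.4,0,0,-0.0008,0.36],
    [0.4,0,0,-0.0012,0.54],
    [0.4,0,0,-0.0016,0.72],
    [0.4,0,0,-0.002,0.9],
    [0.4,0,0,-0.0022,0.98],
    [0.4,0,0,-0.0022,0.98],
  ],
)

```text
time_s: 15.95
tcp_pos: [498.1, 48.0, 284.1]
orientation: [-3.142, -0.001, -0.95]
ft_force: [3.1, -1.4, -0.2]
grip_width: 51.7
grip_force: 26.9
```

```bash
python3 - <<'E'
from h import *
s=observe();print(s['joint_positions'].round(2),s['wrist_torque'])
E
```

```text
[-0.6   0.99  0.91  1.9  -1.08  0.84 -1.61] [-0.33174141 -0.64610198 -0.01557465]
```

Call:
drive_tool(
  moves=[
    [1,0,0,0,0],
    [1,0,0,0,0],
    [1,0,0,-0.02,0],
    [1,0,0,-0.04,0],
    [1,0,0,-0.04,-0.18],
    [1,0,0,-0.04,-0.36],
    [1,0,0,-0.04,-0.54],
    [1,0,0,-0.04,-0.72],
    [1,0,0,-0.04,-0.9],
    [1,0,0,-0.04,-1.08],
  ],
)

```text
time_s: 17.2
tcp_pos: [497.9, 48.0, 324.2]
orientation: [-3.141, 0.0, 0.137]
ft_force: [0.3, -0.3, -0.4]
grip_width: 85.2
grip_force: 0.0
```

Call:
drive_tool(
  moves=[
    [1,0,0,0,-0.18],
    [1,0,0,0,-0.36],
    [1,0,0,0,-0.54],
    [1,0,0,0,-0.72],
    [1,0,0,0,-0.9],
    [1,0,0,0,-1.08],
    [1,0,0,0,-1.26],
    [1,0,0,0,-1.44],
    [1,0,0,0,-1.62],
    [1,0,0,0,-1.8],
  ],
)

```text
time_s: 18.45
tcp_pos: [497.9, 48.0, 324.2]
orientation: [3.142, 0.0, 1.937]
ft_force: [0.4, -0.3, 0.2]
grip_width: 85.2
grip_force: 0.0
```

Call:
drive_tool(
  moves=[
    [1,0,0,0,-0.13],
    [1,0,0,0,-0.26],
    [1,0,0,0.02,-0.26],
    [1,0,0,0.04,-0.26],
    [0.8,0,0,0.04,-0.26],
    [0.5,0,0,0.04,-0.26],
    [0.4,0,0,0.039,-0.26],
    [0.4,0,0,0.039,-0.26],
    [0.4,0,0,0.039,-0.26],
  ],
)

```text
time_s: 19.58
tcp_pos: [498.0, 48.0, 285.4]
orientation: [3.141, 0.0, 2.19]
ft_force: [0.9, 0.2, 1.0]
grip_width: 52.2
grip_force: 27.0
```

```bash
python3 - <<'E'
from h import *
s=observe();print(s['joint_positions'].round(2),s['wrist_torque'],s['ft_force'])
E
```

```text
[-0.21  0.79  0.08  1.89 -0.13  0.46  0.59] [ 0.07326971 -0.06897213 -0.02002737] [0.88499214 0.20514451 1.00767   ]
```

Call:
drive_tool(
  moves=[
    [0.4,0,0,-0.0004,0.18],
    [0.4,0,0,-0.0008,0.36],
    [0.4,0,0,-0.0012,0.54],
    [0.4,0,0,-0.0016,0.72],
    [0.4,0,0,-0.002,0.9],
    [0.4,0,0,-0.0024,1.08],
    [0.4,0,0,-0.0028,1.26],
    [0.4,0,0,-0.0032,1.44],
    [0.4,0,0,-0.0036,1.62],
  ],
)

```text
time_s: 20.7
tcp_pos: [498.8, 48.2, 289.2]
orientation: [3.14, -0.003, 0.564]
ft_force: [6.8, 0.4, -1.9]
grip_width: 51.7
grip_force: 26.8
```

Call:
drive_tool(
  moves=[
    [0.4,0,0,-0.0004,0.18],
    [0.4,0,0,-0.0008,0.36],
    [0.4,0,0,-0.0012,0.54],
    [0.4,0,0,-0.0016,0.72],
    [0.4,0,0,-0.0018,0.9],
    [0.4,0,0,-0.002,1.08],
    [0.4,0,0,-0.002,1.26],
    [0.4,0,0,-0.002,1.26],
  ],
)

```text
time_s: 21.7
tcp_pos: [498.3, 47.7, 290.8]
orientation: [3.141, -0.002, -0.693]
ft_force: [3.7, -4.1, -0.9]
grip_width: 51.6
grip_force: 27.2
```

```bash
python3 - <<'E'
from h import *
s=observe();print(s['joint_positions'].round(2),s['wrist_torque'],s['ft_force'])
E
```

```text
[-0.58  0.96  0.87  1.9  -1.03  0.81 -1.4 ] [-1.1087948  -0.92922857 -0.00745963] [ 3.70696313 -4.1104029  -0.90665526]
```

Call:
drive_tool(
  moves=[
    [0.4,0,0,-0.004,0],
    [0.4,0,0,-0.008,0],
    [0.4,0,0,-0.012,0],
  ],
)

```text
time_s: 22.08
tcp_pos: [497.8, 48.2, 302.9]
orientation: [-3.142, 0.001, -0.69]
ft_force: [-0.5, -0.4, -3.2]
grip_width: 51.6
grip_force: 28.2
```

The wrist force matches the nut's weight, so it is free. Lift clear and carry it to the dish.

Call:
drive_tool(
  moves=[
    [0.4,0,0,-0.015,0],
    [0.4,0,0,-0.035,0],
    [0.4,0,0,-0.055,0],
    [0.4,0.025,0.029,-0.06,0],
    [0.4,0.055,0.064,-0.06,0],
    [0.4,0.09,0.105,-0.06,0],
    [0.4,0.125,0.145,-0.06,0],
    [0.4,0.16,0.186,-0.06,0],
    [0.4,0.195,0.227,-0.06,0],
    [0.4,0.225,0.262,-0.06,0],
  ],
  grip_force=45,
)

```text
time_s: 23.32
tcp_pos: [504.1, -299.2, 363.7]
orientation: [3.141, -0.0, -0.691]
ft_force: [-0.1, 0.8, -3.4]
grip_width: 50.9
grip_force: 47.6
```

Call:
drive_tool(
  moves=[
    [0.4,0.03,0.035,0,0],
    [0.4,0.055,0.064,0,0],
    [0.4,0.065,0.075,0,0],
    [0.4,0.065,0.075,0,0],
  ],
)

```text
time_s: 23.82
tcp_pos: [506.4, -397.2, 363.3]
orientation: [3.14, 0.0, -0.692]
ft_force: [-1.3, -0.3, -3.9]
grip_width: 51.1
grip_force: 47.6
```

```bash
python3 - <<'E'
from h import *
s=observe();print(s['joint_positions'].round(2)); print(rel((506.5,-395.8,190)))
w=camera_info('wrist');im=capture('wrist');cv2.imwrite('pics/w6.png',im[:,:,::-1]);print(proj(w,(506.5,-395.8,24)))
E
```

```text
[ 0.29  1.01  0.87  1.27 -0.76  1.19 -1.07]
([-0.0008, -0.0014, 0.1733], 0)
[278.83927504 189.23091629]
```

View pics/w6.png

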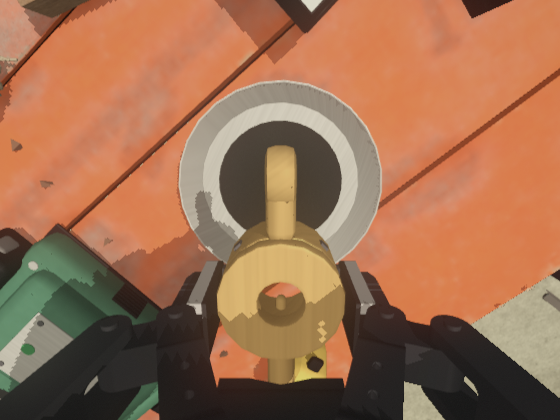

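The nut is held level with its wings aligned, and the dish rim is centred near (280,184), where (279,189) was predicted. I'll lower it.

Call:
drive_tool(
  moves=[
    [0.4,0.002,0,0.04,0],
    [0.4,0.002,0,0.08,0],
    [0.4,0.002,0,0.12,0],
    [0.4,0.002,0,0.15,0],
    [0.4,0.002,0,0.16,0],
    [0.4,0.002,0,0.165,0],
    [0.4,0.002,0,0.165,0],
  ],
)

```text
time_s: 24.75
tcp_pos: [508.8, -397.7, 198.6]
orientation: [3.141, -0.001, -0.69]
ft_force: [0.5, -0.3, -3.0]
grip_width: 50.9
grip_force: 48.1
```

Call:
drive_tool(
  moves=[
    [0.4,0,0,0.002,0],
    [0.4,0,0,0.004,0],
    [0.4,0,0,0.006,0],
    [0.4,0,0,0.006,0],
  ],
)

```text
time_s: 25.25
tcp_pos: [508.5, -397.8, 191.6]
orientation: [3.142, 0.0, -0.69]
ft_force: [-0.6, -0.6, -2.8]
grip_width: 50.9
grip_force: 48.1
```

Call:
drive_tool(
  moves=[
    [0.4,0,0,0.002,0],
    [0.4,0,0,0.004,0],
    [0.4,0,0,0.004,0],
  ],
)

```text
time_s: 25.62
tcp_pos: [508.4, -397.8, 188.4]
orientation: [-3.141, 0.0, -0.69]
ft_force: [-4.4, 4.9, 10.7]
grip_width: 50.7
grip_force: 49.3
```

Contact. Release, back off upwards and check.

Call:
drive_tool(
  moves=[
    [0.6,0,0,0,0],
    [0.8,0,0,0,0],
    [1,0,0,0,0],
    [1,0,0,0,0],
    [1,0,0,-0.02,0],
    [1,0,0,-0.06,0],
    [1,0,0,-0.11,0],
    [1,-0.04,0,-0.16,0],
    [1,-0.08,0,-0.16,0],
    [1,-0.08,0,-0.16,0],
  ],
)

```text
time_s: 26.88
tcp_pos: [445.4, -345.7, 349.8]
orientation: [-3.14, -0.001, -0.691]
ft_force: [1.5, 0.4, 1.0]
grip_width: 85.0
grip_force: 0.0
```

```bash
python3 - <<'E'
from h import *
s=observe();print(s['time_s'],s['ft_force'])
w=camera_info('wrist');im=capture('wrist');t=camera_info('top');it=capture('top')
cv2.imwrite('pics/w7.png',np.hstack([cv2.resize(im[:,:,::-1],None,fx=.9,fy=.9),cv2.resize(it[160:235,300:350,::-1],(252,378))]))
c=blobs(im,(12,90,90),(28,255,255),200)[0][0];r=cv2.minAreaRect(c);print(r,onz(w,r[0],30),proj(w,(506.5,-395.8,24)))
E
```

```text
26.875 [1.51358109 0.35808692 0.98460865]
((279.9654235839844, 93.01243591308594), (151.39540100097656, 66.53692626953125), 70.23282623291016) [ 510.01210214 -397.95415721] [280.70299043  98.48687914]
```

View pics/w7.png

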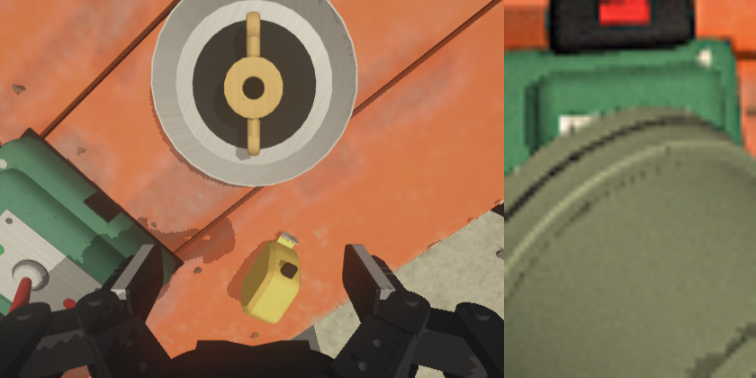

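The nut lies flat and centred in the dish at (253,87). The bat at the lower left leans towards the red dot, and the gripper touches nothing.

```bash
python3 -c "
from cell import *
print(hand_in())"
```

```text
the job is handed in; nothing more can be done
None
```

I handed the job in at about 27 s: the toggle is off, the nut is unscrewed and lying flat near the centre of the dish, and the highest wrist force I read was about 13 N; no verdict came back.

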